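Clip the specimen box shut

ROBOT

A 7-joint arm with a two-finger parallel gripper is mounted at the origin on a cart in front of the work surface, level with it; the furniture and walls round the work are solid. World frame = base frame: x ahead of the robot, y to its left, z up, the work surface at z = 0. Lengths are in m, angles in rad, forces in N, time in s.
With the tool pointing down it reaches from about 0.35 to 0.9 m from the base axis. Payload 19.9 kg.
Tool frame: the origin (TCP) lies between the finger pads; the fingertips stand 19 mm ahead of it and the grasp point (between the pads) is the TCP; z points along the fingers, y is the line along which they close (so a half turn about z gives the same grasp; the last joint's range is limited). The gripper opens to 94 mm and grips with 3 to 60 N. Pads are 16 mm wide; open, the fingers measure 119 mm over their backs; the gripper's body (75 mm by 177 mm) begins 78 mm behind the grasp point.
Start: joints at [-1.333, 0.417, -0.01, 1.614, 0.005, 1.111, -0.053], TCP at [0.173, 0.601, 0.224] pointing down, gripper open.
Joint ranges: [-2.81, 2.81], [-0.39, 2.02], [-1.27, 1.25], [0.06, 2.57], [-1.19, 4.33], [0.19, 2], [-2.82, 2.82]. Speed limits (rad/s): [1.89, 1.89, 2.39, 2.39, 3.01, 3.01, 3.01].

INTERFACE

Orientations are given as a 3x3 rotation matrix whose columns are the frame's x, y, z axes.
In Python, from rig import robot gives the robot as it stands. Calls block until the motion is done:
- robot.move_ptp(position, orientation): joint-space move of the TCP to a pose.
- robot.move_linear(position, velocity=0.15, frame=None, threshold=None): straight line of the TCP; frame=None keeps the orientation; velocity is the mean speed in m/s. With threshold (N) it stops when the force on the tool has changed by that much, and returns True; else False.
- robot.goto_joints(angles): joint-space move.
- robot.gripper_to(opening): finger opening in m; the grip force is fixed at half the most; returns when the fingers have stopped.
- robot.pause(seconds).
- robot.ik(position, orientation): joint angles nearest the present ones, or None.
- robot.get_state(): the state.
- robot.grab_frame(name): name is "side" or "top"; returns the picture (420x560x3 uint8, red, green, blue); there is no depth.
- robot.camera_info(name): a dict with "fx", "fy", "cx", "cy" (pixels), "dist" ([k1, k2, p1, p2, k3] as OpenCV has them; the pictures are not rectified), "rvec" (rotation vector, rad) and "tvec" (3), from world to camera coordinates, as OpenCV has them. Camera axes: x right, y down, z forward; pixel columns grow to the right and rows downward; lengths in m; the calibration is good to about 2 mm. A picture is of the moment at which its call begins. camera_info takes no time and is no camera call.
A pose or a line that the arm cannot do raises robot.PlanningError and nothing moves.
- robot.sign_off(): hands the job in; it is judged then, once.
The state is a dict: "time": time; "qpos": joint angles; "joint_vel": joint speeds; "effort": joint torques, N m; "ee_pos": TCP position; "tool_rot": TCP orientation; "force": force on the tool from outside, world axes, zero at the start; "moment": the same for the moment, N m; "opening": finger opening in m; "grasp_force": force on a finger pad.
Only numpy, scipy, OpenCV 4.12 (cv2) and the standard library are available. Lean on these libraries where they do the work, as an engineer would, in place of code of your own. Each camera call takes 0.05 s, during which the arm holds its last target. There are 200 camera calls.

TASK

Close the specimen transport box for dispatch: swing its lid gently down onto the rim, then fold the three orange clips down round the rim one by one until each has snapped home and stays down by itself. Feel for each snap and do not force the clips or the lid (no more than about 12 N), and leave the other things on the bench where they are.

Things in the scene. Friction and masses are not known exactly. Their poses are not given: they have to be found in the camera images.
- box: Blue specimen transport box, fixed to the worktop, with three specimen cups inside. Walls 112 (x) x 152 (y) mm, rim 132 x 172 mm, rim top 84 mm above the worktop. Origin: centre of its underside on the worktop; z up, -x is its front (the side of the front clip), +y its left, lid hinge along its +x side.
- lid (a joint): Lid hinge, rad: 0 = shut, resting on the rubber seal of the rim (it gives about 8 N per mm), grows as the lid opens upward (about 0.55 to 0.85 at the start). The hinge is stiff enough to stay at any angle; pushing 80 mm from the pin takes about 3 to 4 N. Do not drop or slam it.
- lid_hinge (a point): Point on the lid's hinge pin, at its middle: 66 mm behind the box's origin (+x of the box) and 86 mm above the worktop; pin parallel to the box's y.
- lid_edge (a point): Middle of the lid's front edge, on its outer (upper) face. The lid is a white frame with a clear window, 140 x 188 mm, 8 mm thick; its outer face lies 6 mm from the pin's centre line; this edge is 140 mm from the pin. Shut, the outer face is 92 mm above the worktop.
- clip_front (a joint): Joint of the front clip, rad: 0 = sticking straight out in the plane of the lid, growing as the clip is folded down. Snapped home it rests somewhere between 1.0 and 1.55, different from clip to clip; a clip that has not snapped springs back to between -0.4 and 0.5 when let go.
- clip_front_pin (a point): Middle of the pin of the front clip, on the lid's front (-x) edge. Lid shut: 88 mm above the worktop and 78 mm in front of the box's origin; pin parallel to that edge.
- clip_front_tip (a point): Middle of the free edge of the front clip, an orange flap 56 mm wide (along the edge), reaching 46 mm from its pin, 3 mm thick, with a hook on its underside that snaps behind a spring catch under the box rim.
- clip_left (a joint): Joint of the left clip, rad: 0 = sticking straight out in the plane of the lid, growing as the clip is folded down. Snapped home it rests somewhere between 1.0 and 1.55, different from clip to clip; a clip that has not snapped springs back to between -0.4 and 0.5 when let go.
- clip_left_pin (a point): Middle of the pin of the left clip, on the lid's left (+y) edge. Lid shut: 88 mm above the worktop and 98 mm to the left of the box's origin; pin parallel to that edge.
- clip_left_tip (a point): Middle of the free edge of the left clip (like the front clip). A clip springs back lightly (about 0.7 N at its free edge). Its catch gives way when the folded clip is pushed inward near its free edge with about 3 to 6 N; behind the catch the clip meets a firm rubber stop (about 12 N per mm).
- clip_right (a joint): Joint of the right clip, rad: 0 = sticking straight out in the plane of the lid, growing as the clip is folded down. Snapped home it rests somewhere between 1.0 and 1.55, different from clip to clip; a clip that has not snapped springs back to between -0.4 and 0.5 when let go.
- clip_right_pin (a point): Middle of the pin of the right clip, on the lid's right (-y) edge. Lid shut: 88 mm above the worktop and 98 mm to the right of the box's origin; pin parallel to that edge.
- clip_right_tip (a point): Middle of the free edge of the right clip (like the front clip). The catches are set by hand and not measured: where a clip snaps and stops differs by up to 8 mm in or out of the middle setting from clip to clip, so feel for it. More than 15 N on the lid or a clip overloads it.
- specimen_cup_1: Specimen cup with orange cap, 44 mm across, 53 mm tall; bystander. Origin: centre of its underside, z up.
- specimen_cup_3: Specimen cup with orange cap, 44 mm across, 53 mm tall; bystander. Origin: centre of its underside, z up.
- decapper: Orange tube decapper standing up, 35 mm across, 70 mm tall; bystander. Origin: centre of its underside, z up.
- wipe_pack: Pack of wipes, 112 x 75 x 41 mm; bystander. Origin: centre of its underside, z up.

How it is judged:
On the way:
1. the lid lies shut on the rim (value of joint lid below 0.03 rad), for 0.2 s.
At the end, for the whole second after the job is handed in: The lid is shut (joint below 0.03 rad) and all three clips are snapped behind their catches (each joint above 0.92 rad, at rest), staying so with nothing touching them (value of joint lid below 0.03 rad and value of joint each of clip_front, clip_left, clip_right above 0.92 rad and velocity of joint each of clip_front, clip_left, clip_right below 0.1 rad/s).
It fails at once if the robot presses on the lid or a clip with more than 15 N (contact force between any of the fingers, the arm and lid above 15 N).
It fails at once if the lid is slammed onto the rim (faster than 1.5 rad/s over its last 0.08 rad) (value of joint lid below 0.08 rad and velocity of joint lid below -1.5 rad/s).
It fails at once if a bystander is moved by more than 15 mm (distance of any of specimen_cup_1, specimen_cup_3, decapper, wipe_pack from where it was at the start of the episode above 0.015 m).
It also fails if it takes over 64 s, if anything falls off the work surface, if the arm or the gripper's body presses on something with over 40 N, if the wrist force passes 120 N, or if a joint passes its speed limit or range.

## Working session

There is one attempt and no reset: what is moved stays moved. The work goes in short steps, each a Python script; the robot and the scene stay as the last script left them, time stands still between calls to the robot, and variables do not carry over. Pictures are saved under pics/ and viewed, at most 10 in all, crops included, and the job is handed in when it is done.

```bash
mkdir -p pics; ls; python3 - <<'E'
from rig import robot
import cv2
for n in ("side","top"):
    cv2.imwrite(f"pics/{n}0.png",robot.grab_frame(n)[:,:,::-1]); print(n,robot.camera_info(n))
s=robot.get_state(); print(s)
E
```

```text
pics
side {'fx': 420.34530871171654, 'fy': 420.34530871171654, 'cx': 279.5103612064949, 'cy': 207.34749680651893, 'dist': array([-0.0459884,  0.       ,  0.       ,  0.       ,  0.       ]), 'rvec': array([ 1.94767057, -0.06034022,  0.05632574]), 'tvec': array([-0.56477911,  0.14328757,  0.97934087])}
top {'fx': 395.588123490404, 'fy': 395.588123490404, 'cx': 274.2635886689754, 'cy': 203.71759727434113, 'dist': array([0.02766588, 0.        , 0.        , 0.        , 0.        ]), 'rvec': array([ 2.1518378 , -2.19992055,  0.12504043]), 'tvec': array([0.10347037, 0.55701787, 1.02145957])}
{'time': 0.1, 'qpos': array([-1.33251788,  0.41790676, -0.01029862,  1.61408899,  0.00475368,
        1.11068268, -0.05299565]), 'joint_vel': array([-0.00086862, -0.00060731, -0.00016649, -0.00125972,  0.00120909,
        0.00131057, -0.00153233]), 'effort': array([ 7.96944969e-04, -8.52586842e+01,  6.40103091e-01, -4.26701975e+01,
       -4.87762748e-02,  1.63487886e-02,  1.20518876e-04]), 'ee_pos': array([0.17253134, 0.60040049, 0.22390307]), 'tool_rot': array([[-9.61125514e-01,  2.76111788e-01, -1.63235471e-04],
       [ 2.76111804e-01,  9.61124948e-01, -1.05199009e-03],
       [-1.33577182e-04, -1.05616576e-03, -9.99999433e-01]]), 'force': array([ 0.25482669,  1.33141159, -0.12858461]), 'moment': array([-0.02548084, -0.04023487, -0.03139762]), 'grasp_force': 0.0, 'opening': 0.09393204451321378}
```

View pics/side0.png

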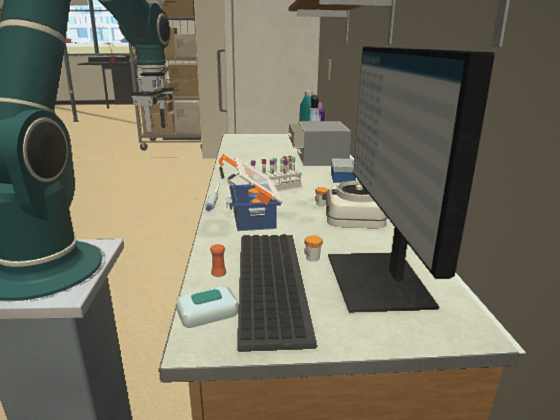

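View pics/top0.png

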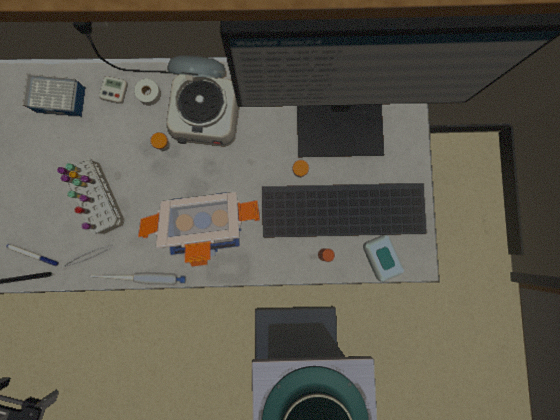

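Side view: box at about (255,205), with the lid open toward the robot. Top view: box at about (200,222), left clip (148,226), front clip (198,252), right clip (248,211). Next I'll enlarge both.

```bash
python3 - <<'E'
import cv2,numpy as np
a=cv2.imread("pics/side0.png")[145:240,195:315]; b=cv2.imread("pics/top0.png")[180:275,130:270]
cv2.imwrite("pics/sc.png",cv2.resize(a,None,fx=6,fy=6,interpolation=cv2.INTER_CUBIC))
cv2.imwrite("pics/tc.png",cv2.resize(b,None,fx=5.7,fy=6,interpolation=cv2.INTER_CUBIC))
E
```

```text
(no output)
```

View pics/sc.png

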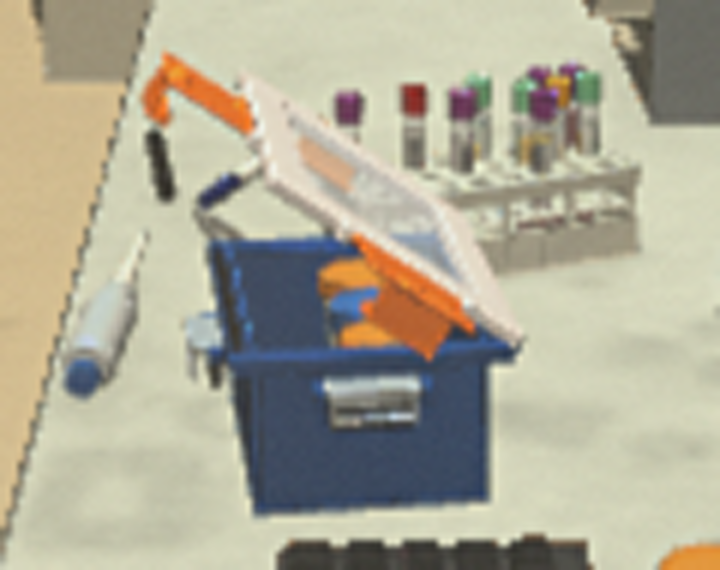

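View pics/tc.png

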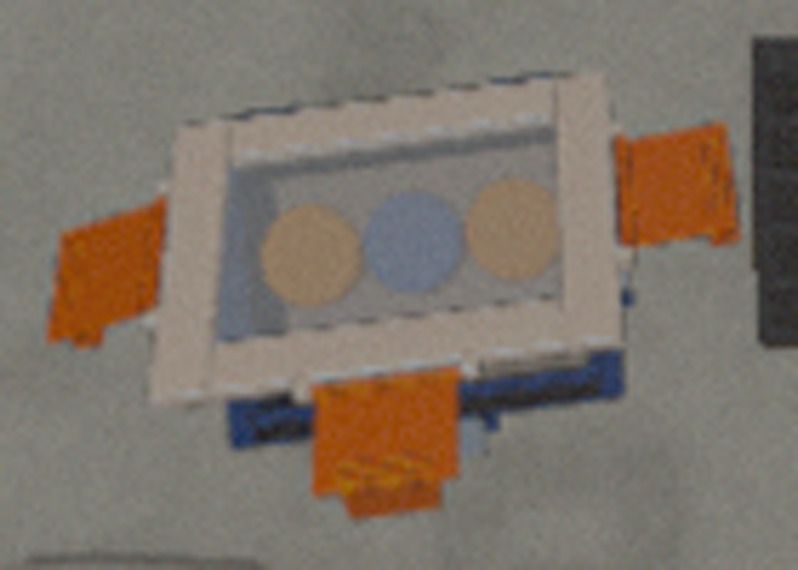

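```bash
cat > model.py <<'E'
import numpy as np, cv2
from scipy.optimize import least_squares
from rig import robot
def proj(n,P):
    c=robot.camera_info(n); K=np.array([[c['fx'],0,c['cx']],[0,c['fy'],c['cy']],[0,0,1]])
    return cv2.projectPoints(np.array(P,float),c['rvec'],c['tvec'],K,c['dist'])[0][:,0]
def T(p,P):  # box -> world
    x,y,z,w=p[:4]; c,s=np.cos(w),np.sin(w)
    return np.asarray(P,float)@np.array([[c,s,0],[-s,c,0],[0,0,1]])+[x,y,z]
def L(th,d,y,h=.006): # lid point: d from pin, h normal
    return [.066-d*np.cos(th)+h*np.sin(th),y,.086+d*np.sin(th)+h*np.cos(th)]
E
python3 - <<'E'
from model import *
S=lambda X,Y:((X+.5)/6-.5+195,(Y+.5)/6-.5+145)
U=lambda X,Y:((X+.5)/5.7-.5+130,(Y+.5)/6-.5+180)
def res(p):
    th=p[4]
    s=[(-.056,-.076,0),(.056,-.076,0),(-.066,-.086,.084),(-.066,.086,.084),L(th,.14,.094),L(th,.14,-.094),L(th,0,-.094)]
    so=[S(255,513),S(488,500),S(228,355),S(210,240),S(242,75),S(260,150),S(522,340)]
    t=[L(th,.14,.094),L(th,.14,-.094),L(th,0,-.094),L(th,0,.094),(-.066,.086,.080),(-.066,-.086,.080)]
    to=[U(150,403),U(622,343),U(606,72),U(180,125),U(232,447),U(624,395)]
    return np.r_[(proj("side",T(p,s))-so).ravel(),(proj("top",T(p,t))-to).ravel()]
r=least_squares(res,[.5,.3,0,.1,.7],loss='soft_l1'); print(r.x.round(4)); print(res(r.x).reshape(-1,2).round(1).tolist())
S_=np.linalg.inv(r.jac.T@r.jac); print(np.sqrt(np.diag(S_)).round(4))
E
```

```text
[5.073e-01 2.729e-01 4.000e-04 9.270e-02 6.045e-01]
[[-0.2, 0.3], [0.1, 0.2], [0.1, 0.3], [-0.2, -0.3], [0.1, -0.8], [1.6, 4.7], [0.5, -0.8], [-0.4, 0.1], [0.2, 0.3], [0.5, 0.0], [-0.4, -0.3], [-0.3, 0.3], [0.3, 0.8]]
[0.0009 0.0012 0.0016 0.0083 0.0183]
```

```bash
cat >> model.py <<'E'
BOX=[.5073,.2729,0,.0927]
c_,s_=np.cos(BOX[3]),np.sin(BOX[3])
R=np.array([[-c_,-s_,0],[-s_,c_,0],[0,0,-1]])
def tip(P): return T(BOX,[P])[0]+[0,0,.019]   # fingertip position in box coordinates -> TCP
def F(): return robot.get_state()['force']
def line(P,v,thr=None): return robot.move_linear(tip(P),velocity=v,threshold=thr)
def now(): return robot.get_state()['time']
E
python3 - <<'E'
from model import *
robot.gripper_to(0)
p=L(.62,.130,0); p0=[p[0]+.008,0,p[2]+.02]
robot.move_ptp(tip([p0[0],0,.27]),R); print(now(),F())
line(p0,.15); robot.pause(.2); f0=F(); print(now(),f0)
for th in np.arange(.64,-.021,-.04):
    q=L(th,.130,0); cur=F()-f0
    hit=line([q[0]+.008,0,q[2]],.04,max(1.,7-np.linalg.norm(cur)))
    print(round(th,2),(F()-f0).round(1),hit,round(now(),1))
    if hit: break
print(robot.get_state()['ee_pos']-tip([q[0]+.008,0,q[2]]))
cv2.imwrite("pics/s1.png",robot.grab_frame("side")[:,:,::-1])
E
```

```text
3.1833 [ 0.12045208 -0.06916793 -0.39238387]
4.0917 [-0.47761835 -0.73778353  1.22150245]
0.64 [ 0.7  1.  -1.6] False 4.7
0.6 [ 0.7  0.8 -1.6] False 5.0
0.56 [ 0.8  0.5 -1.6] False 5.3
0.52 [ 0.4  1.2 -1.7] False 5.5
0.48 [ 0.6  1.2 -1. ] False 5.8
0.44 [-0.2  1.1 -1.4] False 6.1
0.4 [ 0.3  0.1 -0.2] False 6.4
0.36 [ 1.1  0.6 -0.5] False 6.7
0.32 [-0.2  0.1 -1.4] False 7.0
0.28 [ 1.8  1.  -1.4] False 7.2
0.24 [ 0.1  2.1 -1.5] False 7.5
0.2 [ 0.8  0.7 -0.7] False 7.8
0.16 [ 0.8 -0.2 -1. ] False 8.1
0.12 [ 0.4  1.6 -1. ] False 8.4
0.08 [ 0.5  0.4 -1.6] False 8.7
0.04 [ 0.9  0.5 -1.3] False 8.9
-0.0 [ 0.2  0.9 -1.7] False 9.2
[-3.70996533e-05 -2.41231370e-05 -1.90401043e-04]
```

```bash
python3 - <<'E'
from model import *
a=np.array([F() for _ in range(1)]);t=robot.grab_frame("top"); 
i=cv2.imread("pics/s1.png")[120:240,175:325]
b=t[160:280,130:280,::-1]
cv2.imwrite("pics/m1.png",np.vstack([cv2.resize(x,None,fx=4,fy=2.5 if 0 else 2.5,interpolation=cv2.INTER_CUBIC) for x in (i,b)]))
E
```

```text
(no output)
```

View pics/m1.png

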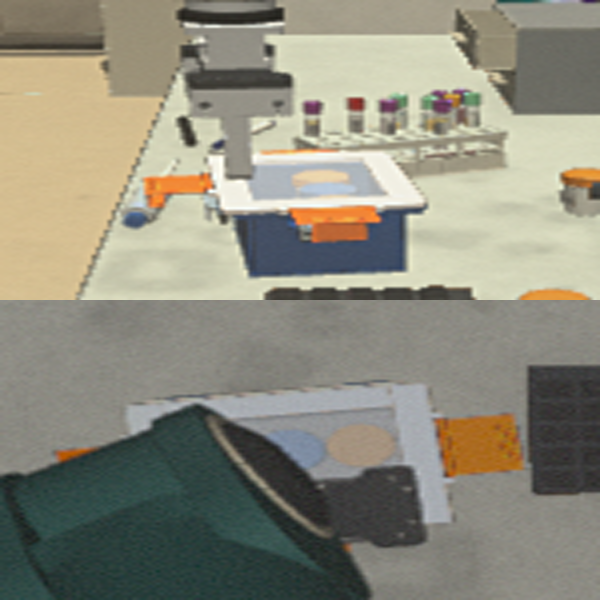

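```bash
cat >> model.py <<'E'
def Fm(n=6):
    a=[]
    for _ in range(n): robot.pause(.015); a.append(F())
    return np.mean(a,0)
E
python3 - <<'E'
from model import *
z=.092
for k in range(14):
    f=Fm(); print(round(z*1e3,1),f.round(1),round(now(),1))
    if f[2]>5.5: break
    z-=.0004; line([.066-.122,0,z],.02)
E
```

```text
92.0 [-0.2 -0.3 -0.2] 9.4
91.6 [-0.6 -0.5  1.8] 9.8
91.2 [-1.6 -0.8  4.7] 10.1
90.8 [-2.  -1.   6.3] 10.5
```

```bash
cat >> model.py <<'E'
CL={'front':((-1,0),.078,.008),'left':((0,1),.098,.0125),'right':((0,-1),.098,.0125)}
def fold(name,r=.038,cap=9.,ph0=-.5):
    (ox,oy),pin,hw=CL[name]; o=np.array([ox,oy,0.]); ow=T([0,0,0,BOX[3]],[o])[0]
    def pt(ph,lift=0):
        out=pin+r*np.cos(ph)+.0015*np.sin(ph)+hw
        return o*out+[0,0,.088-r*np.sin(ph)+.0015*np.cos(ph)+lift]
    line(pt(ph0,.012),.2); f0=Fm(8); log=[]; print('f0',f0.round(2),round(now(),1))
    for ph in np.arange(ph0,.81,.13): 
        if line(pt(ph),.08,6): print('hit early',ph,(F()-f0).round(1)); break
    quiet=0
    while ph<1.75:
        f=Fm(3)-f0; n=f@ow*np.sin(ph)+f[2]*np.cos(ph); g=np.hypot(f@ow,f[2])
        log.append((round(ph,2),round(n,1),round(g,1)))
        if g>cap: break
        ph+=.03 if g<2.2 else .012
        if line(pt(ph),.012,max(1.5,cap+1.5-g)): log.append('thr')
    print(*log,round(now(),1))
    back=pt(ph); line(back+o*.012,.06); line(pt(ph0,.012)+o*.012,.2)   # release outward, then up
    print('released',round(now(),1))
E
python3 - <<'E'
from model import *
line([.066-.122,0,.13],.15)
fold('front')
for n in("side","top"): cv2.imwrite(f"pics/{n}2.png",robot.grab_frame(n)[:,:,::-1])
i=cv2.imread("pics/side2.png")[120:240,175:325];b=cv2.imread("pics/top2.png")[160:280,130:280]
cv2.imwrite("pics/m2.png",np.hstack([cv2.resize(x,None,fx=2.66,fy=4,interpolation=cv2.INTER_CUBIC) for x in (i,b)]))
E
```

```text
f0 [ 0.15 -0.3   0.  ] 11.5
(np.float64(0.8), np.float64(0.5), np.float64(0.5)) (np.float64(0.83), np.float64(1.0), np.float64(1.0)) (np.float64(0.86), np.float64(0.6), np.float64(0.6)) (np.float64(0.89), np.float64(1.3), np.float64(1.3)) (np.float64(0.92), np.float64(0.8), np.float64(1.0)) (np.float64(0.95), np.float64(2.3), np.float64(2.4)) (np.float64(0.96), np.float64(2.8), np.float64(2.8)) (np.float64(0.97), np.float64(2.8), np.float64(2.9)) (np.float64(0.99), np.float64(2.2), np.float64(2.4)) (np.float64(1.0), np.float64(1.3), np.float64(1.8)) (np.float64(1.03), np.float64(0.6), np.float64(0.9)) (np.float64(1.06), np.float64(0.4), np.float64(0.6)) (np.float64(1.09), np.float64(-0.1), np.float64(0.2)) (np.float64(1.12), np.float64(0.6), np.float64(0.7)) (np.float64(1.15), np.float64(0.6), np.float64(0.7)) (np.float64(1.18), np.float64(4.0), np.float64(4.2)) (np.float64(1.19), np.float64(6.4), np.float64(6.8)) (np.float64(1.2), np.float64(8.0), np.float64(8.7)) (np.float64(1.21), np.float64(10.0), np.float64(11.1)) 19.7
released 20.6
```

View pics/m2.png

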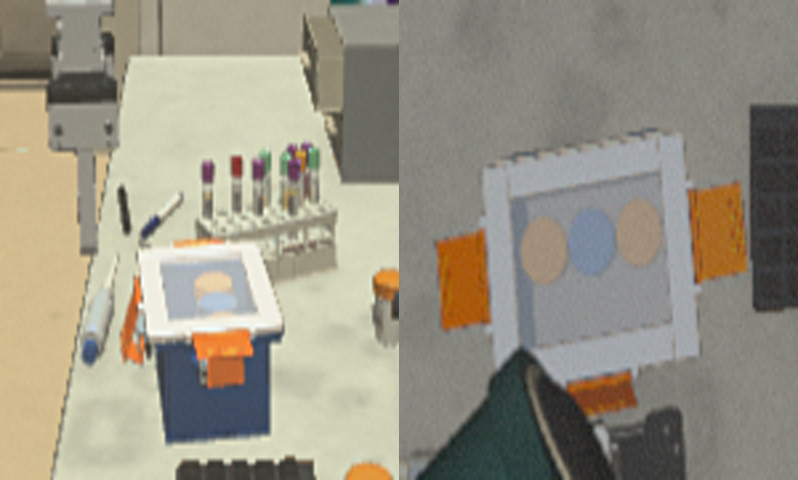

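```bash
python3 - <<'E'
from model import *
line([-.12,0,.15],.15); line([0,.15,.15],.25)
fold('left',cap=8.)
line([0,.14,.15],.15); line([0,-.14,.15],.3)
fold('right',cap=8.)
line([0,-.16,.22],.2)
for n in("side","top"): cv2.imwrite(f"pics/{n}3.png",robot.grab_frame(n)[:,:,::-1])
i=cv2.imread("pics/side3.png")[120:240,175:325];b=cv2.imread("pics/top3.png")[160:280,130:280]
cv2.imwrite("pics/m3.png",np.hstack([cv2.resize(x,None,fx=2.66,fy=4,interpolation=cv2.INTER_CUBIC) for x in (i,b)]))
E
```

```text
f0 [0.35 0.28 0.62] 22.4
(np.float64(0.8), np.float64(-0.6), np.float64(0.9)) (np.float64(0.83), np.float64(-0.4), np.float64(0.7)) (np.float64(0.86), np.float64(-0.7), np.float64(0.8)) (np.float64(0.89), np.float64(-0.5), np.float64(0.5)) (np.float64(0.92), np.float64(0.1), np.float64(0.3)) (np.float64(0.95), np.float64(-0.6), np.float64(0.9)) (np.float64(0.98), np.float64(-0.1), np.float64(0.3)) (np.float64(1.01), np.float64(-0.3), np.float64(0.7)) (np.float64(1.04), np.float64(0.0), np.float64(0.7)) (np.float64(1.07), np.float64(-0.2), np.float64(0.7)) (np.float64(1.1), np.float64(-0.6), np.float64(1.2)) (np.float64(1.13), np.float64(-0.3), np.float64(0.6)) (np.float64(1.16), np.float64(-0.3), np.float64(0.5)) (np.float64(1.19), np.float64(0.3), np.float64(0.8)) (np.float64(1.22), np.float64(3.7), np.float64(4.1)) (np.float64(1.23), np.float64(4.5), np.float64(4.9)) (np.float64(1.24), np.float64(3.7), np.float64(4.3)) (np.float64(1.26), np.float64(2.3), np.float64(3.4)) (np.float64(1.27), np.float64(1.9), np.float64(2.2)) (np.float64(1.28), np.float64(0.7), np.float64(1.1)) (np.fl
[... 1430 characters left out ...]
oat64(1.36), np.float64(6.2), np.float64(6.2)) (np.float64(1.38), np.float64(6.1), np.float64(6.1)) (np.float64(1.39), np.float64(5.4), np.float64(5.5)) (np.float64(1.4), np.float64(5.4), np.float64(5.9)) (np.float64(1.41), np.float64(4.5), np.float64(5.3)) (np.float64(1.42), np.float64(3.3), np.float64(3.9)) (np.float64(1.44), np.float64(1.8), np.float64(2.2)) (np.float64(1.45), np.float64(0.7), np.float64(0.8)) (np.float64(1.48), np.float64(0.6), np.float64(0.6)) (np.float64(1.51), np.float64(0.9), np.float64(1.1)) (np.float64(1.54), np.float64(5.0), np.float64(5.4)) (np.float64(1.55), np.float64(7.5), np.float64(7.8)) (np.float64(1.56), np.float64(8.3), np.float64(8.9)) 48.0
released 48.8
```

View pics/m3.png

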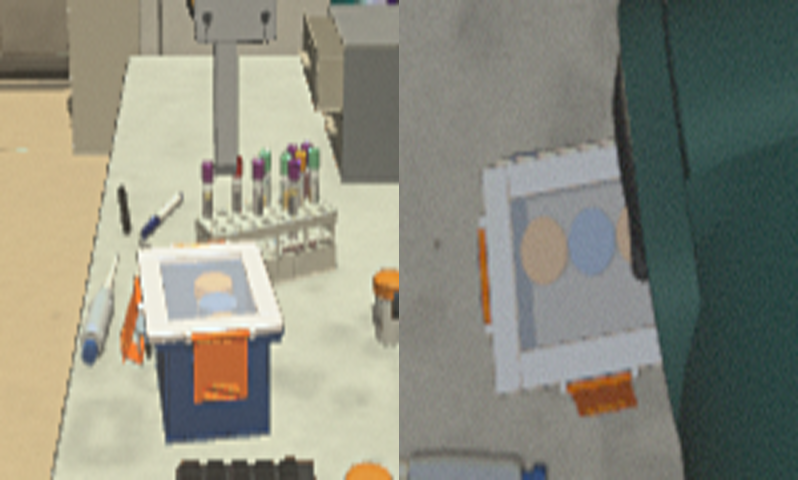

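All three clips gave a clear snap: force peak, drop, then the firm stop. They stay down with the arm clear, and the lid is flush on the rim.

```bash
python3 -c "
from rig import robot
print(robot.sign_off())"
```

```text
the job is handed in; nothing more can be done
None
```

The box is closed and the job is handed in, though sign-off returned no verdict: the lid is down on the rim, and the front, left and right clips each snapped and stayed down when released, with measured forces up to about 11 N.

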